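# Shut the lid of the test box and lock its quarter-turn fastener

## Robot

A 6-joint arm with a two-finger parallel gripper is mounted at the origin on the work surface. World frame = base frame: x ahead of the robot, y to its left, z up, the work surface at z = 0. Lengths are in m, angles in rad, forces in N, time in s.
With the tool pointing down it reaches from about 0.225 to 0.875 m from the base axis. Payload 3.4 kg.
Tool frame: the origin (TCP) lies midway between the tips of the shut fingers; the grasp point (between the pads) lies 19 mm behind it (manip.pinch_z is the distance from the TCP to the grasp point, in m); z points along the fingers, y is the line along which they close (so a half turn about z gives the same grasp; the last joint's range is limited). The gripper opens to 85 mm and grips with 20 to 120 N. Pads are 22 mm wide; open, the fingers measure 114 mm over their backs; the gripper's body (76 mm by 85 mm) begins 54 mm behind the grasp point. The pads swing forward as they close: fully open they stand 13 mm farther back than shut.
Start: joints at [1.072, 0.276, 1.505, -0, 1.361, -0.121], TCP at [0.212, 0.534, 0.231] pointing down, gripper open.
Joint ranges: [-2.89, 2.89], [-0.75, 2.08], [0.22, 2.7], [-1.18, 4.32], [0.11, 2.71], [-2.7, 2.7]. Speed limits (rad/s): [2.57, 2.57, 3.14, 3.14, 3.14, 3.14].

## Interface

Orientations are given as a unit quaternion [w, x, y, z].
In Python, from rig import manip gives the robot as it stands.
- The arm moves only by the tool carry_out, never from a script. Its arguments are lists of equal length, an entry for each row: "delta_pos": the shift along the tool's x, y, z scaled (see below), a list of three; "turn": the turn, a rotation vector about the tool's x, y, z scaled (see below), a list of three; "claw": the closure, from -1 (fully open) to 1 (shut). A call has 1 to 12 rows; each row is the pose to reach, as a shift and turn from the pose commanded when the call began, along the tool's axes at that moment; what a row does not reach only later rows make up. The controller multiplies each number of a shift by 400 mm and each number of a turn by 30 degrees. A row lasts 1/10 s, in which the tool goes at most 50 mm and 8.59 degrees, less where a joint would pass 70% of its speed; a pose out of reach is approached as far as the arm can. A call with a number of a shift or a turn outside -1 to 1 is refused whole. A call with a gripper value outside its range is refused whole. The fingers move at their own pace and stop on an object; "force" is the grip in N (left out, the last holds). Time passes only in rows, so rows that repeat a pose let the fingers close. It gives the time, the measured TCP pose, the force, the opening and the grip force at its end, in the units of the state.
- manip.get_state(): the state, without advancing time (a new reading comes with each control period).
- manip.get_image(name): name is "scene" or "side" or "wrist"; returns a dict with "image" (480x640x3 uint8, red, green, blue), "z_map" (480x640 float32, m along the optical axis (not along the pixel's ray), 0 where there is no reading), "fx", "fy", "cx", "cy" (pixels), "world_to_cam" (4x4, takes a point from world to camera coordinates). Camera axes: x right, y down, z forward; pixel columns grow to the right and rows downward; lengths in m; the calibration is good to about 2 mm. The wrist camera is an equidistant fisheye: a pixel r from the principal point sees the ray r / f radians off the axis. A picture is of the moment at which its call begins.
- manip.sign_off(): hands the job in; it is judged then, once.
Trained networks look in the newest picture that a camera, given by its name, has taken for a name from the list of things; names that differ only in an ending like _2 or _b are one class to them, and where a whole thing is asked for, a point or a joint stands for the part that bears it (a point fixed in the world has none). Each returns a list of dicts, best first, with "score" (0 to 1); they miss things now and then, are a little off and sometimes report something else, mostly with a low value. They report only what shows in the picture. A call takes as long as a camera call.
- manip.spot_in(camera, query): "point" ([x, y, z] in m, in world coordinates, good to about 4 mm: the middle of the surface that is visible of it).
- manip.place_of(camera, query): "point" ([x, y, z] in m, in world coordinates, good to about 4 mm: a listed point, or the origin of a listed thing).
The state is a dict: "clock": time; "qpos": joint angles; "qd": joint speeds; "effort": joint torques, N m; "position": TCP position; "ee_rot": TCP orientation; "contact_force": force on the tool from outside, world axes, zero at the start; "moment": the same for the moment, N m; "width": finger opening in m; "gripper_force": force on a finger pad.
Only numpy, scipy, OpenCV 4.12 (cv2) and the standard library are available. Lean on these libraries where they do the work, as an engineer would, in place of code of your own. Each camera call takes 0.05 s, during which the arm holds its last target. There are 200 camera calls.

## Task

Push the raised lid of the grey test box down until it is fully shut. Then set a fingertip in the slot of the round turn-lock in the lid and turn it clockwise (seen from above) a quarter turn, as far as it goes, so that the lid is locked. Do not raise the lid any higher, do not turn the lock before the lid is shut, do not pick anything up, and leave the other things on the bench where they lie.

Things in the scene. Friction and masses are not known exactly. Their poses are not given: they have to be found in the camera images.
- testbox: Grey metal box for testing a circuit board, fixed to the bench, 230 x 230 mm, walls 85 mm high, with a hinged lid on top. Origin: centre of its underside, on the bench. x axis from its front wall (nearest the robot) to its rear wall, where the lid is hinged; y to the left seen from the robot; z up.
- lid (a joint): Lid angle, rad: 0 fully shut (level on the box), grows as its front edge rises; starts at 0.5 to 0.9, opens to 1.5. The hinge is stiff: the lid stays where left; a push of about 2 to 5 N on its front strip shuts it. The lid is a plate 230 x 230 mm, 22 mm thick; shut, its top face is 107 mm above the bench.
- lid_hinge (a point): Middle of the lid's hinge line, at the lower rear edge of the lid: 115 mm behind the box's centre, 85 mm above the bench. Axes are the lid's own and turn with it: x from its front edge to the hinge, y along the hinge, z out of the lid's top face. The lid turns about the y axis.
- lid_front (a point): Middle of the free front edge of the lid, on its top face: 230 mm ahead of the hinge and 22 mm above the lid's underside. Axes as lid_hinge. The smooth strip of the top face between this edge and the rim of the turn-lock is 32 mm wide; press there to shut the lid.
- turnlock (a joint): Turn-lock angle, rad: 0 unlocked (slot along the box's y), grows clockwise seen from above to a hard stop at 1.571 = locked (slot along the box's x). Starts at 0 to 0.3, stays where left. Turning takes 0.2 N m, some 7 N at 30 mm from its axis. A cam tongue on it, under the lid, swings under the box's front rim; if the lid is not fully shut it strikes or misses the rim.
- lock_slot (a point): On the axis of the turn-lock, at the slot's floor. A bare metal disc 104 mm across, sunk level with the lid's top; axis midway across the lid, 85 mm behind its front edge, 145 mm ahead of the hinge. A straight slot 36 mm wide, 15 mm deep crosses its middle, 104 mm long. Lid shut: slot floor 92 mm, disc top 107 mm above the bench. Axes: x along the slot, y across, z out of the lid.
- cutters: Bystander: side cutters with black handles, 130 mm long, lying left of the box.
- pump: Bystander: yellow solder sucker, 185 mm long, 20 mm thick, lying right of the box.
- parts_tray: Bystander: clear plastic tray of small components, 120 x 90 x 35 mm, left of the box.
- mouse: Bystander: black computer mouse, 100 x 60 x 32 mm, right of the box.
- screwdriver: Bystander: black screwdriver, 180 mm long, lying to the right of the box.
- small_board: Bystander: small circuit board, 50 x 70 mm, 16 mm high, in front of the box.
- spool: Bystander: metal spool, 56 mm across, 40 mm high, standing at the left front of the box.

How it is judged:
By the outcome, as a careful person would: the job done as asked, in the order asked, and still so for the second after the job is handed in, with the robot touching nothing.
It also fails if it takes over 48 s, if anything falls off the work surface, if the arm or the gripper's body presses on something with over 40 N, if the wrist force passes 120 N, or if a joint passes its speed limit or range.

## Working session

There is one attempt and no reset: what is moved stays moved. The work goes in short steps, Python scripts to look and compute and a tool call to move; the robot and the scene stay as the last step left them, time stands still between calls to the robot, and variables do not carry over. Pictures are saved under pics/ and viewed, at most 10 in all, crops included, and the job is handed in when it is done.

Besides the shell and the picture viewer there is one more tool, called after ">>>" as name(argument=value, ...) on one line, values as JSON. carry_out: Moves the arm, as the interface text tells. Shifts and turns lie within -1 to 1; 1 stands for 400 mm of shift or 30 degrees of turn. Its arguments: {"type":"object","properties":{"delta_pos":{"type":"array","items":{"type":"array","items":{"type":"number","minimum":-1,"maximum":1}}},"turn":{"type":"array","items":{"type":"array","items":{"type":"number","minimum":-1,"maximum":1}}},"claw":{"type":"array","items":{"type":"number"}},"force":{"type":"number"}},"required":["delta_pos","turn","claw"]}

```bash
mkdir -p pics; cat > h.py <<'E'
from rig import manip
import numpy as np, cv2
from scipy.spatial.transform import Rotation as R
def save(cam,fn):
    d=manip.get_image(cam); cv2.imwrite('pics/'+fn,d['image'][:,:,::-1]); return d
def cloud(d):
    z=d['z_map']; v,u=np.mgrid[:480,:640]
    p=np.stack([(u-d['cx'])/d['fx']*z,(v-d['cy'])/d['fy']*z,z,np.ones_like(z)],-1)
    return (p@np.linalg.inv(d['world_to_cam']).T)[...,:3]
def rot(q): return R.from_quat([q[1],q[2],q[3],q[0]])
def delta(pos,Rt=None):
    """shift (units of 400mm) and turn (units of 30deg) to reach world pos / Rotation"""
    s=manip.get_state(); r=rot(s['ee_rot'])
    t=None if Rt is None else (r.inv()*Rt).as_rotvec()/np.radians(30)
    return r.inv().apply(np.array(pos)-s['position'])/.4, t
E
python3 - <<'E'
from h import *
np.set_printoptions(precision=4,suppress=True)
for c in ('scene','side'):
    d=save(c,c+'1.png'); print(c,d['fx'],d['cx'],d['cy']);print(d['world_to_cam'])
    for q in ('testbox','lid_hinge','lid_front','lock_slot'):
        print(q,[(np.round(r['point'],4),round(r['score'],2)) for r in manip.place_of(c,q)[:2]])
for q in ('cutters','pump','parts_tray','mouse','screwdriver','small_board','spool'):
    print(q,[(np.round(r['point'],3),round(r['score'],2)) for r in manip.place_of('scene',q)[:2]])
s=manip.get_state();print(s); print(rot(s['ee_rot']).as_matrix())
E
```

```text
scene 526.7961620684742 316.13187843607136 235.768379197078
[[ 0.9346 -0.3557  0.0086 -0.5206]
 [-0.2589 -0.6965 -0.6692  0.2446]
 [ 0.244   0.6232 -0.743   1.0084]
 [ 0.      0.      0.      1.    ]]
testbox [(array([0.6101, 0.1095, 0.0015]), 0.57), (array([ 0.7536, -0.0564,  0.0019]), 0.54)]
lid_hinge [(array([0.7272, 0.1339, 0.0884]), 0.81)]
lid_front [(array([0.5634, 0.0988, 0.2418]), 0.8)]
lock_slot [(array([0.6136, 0.112 , 0.1795]), 0.58), (array([ 0.4337,  0.0978, -0.0043]), 0.39)]
side 531.5431305192566 321.8002862627664 240.85437182546252
[[-0.9712 -0.2379 -0.0123  0.605 ]
 [-0.1466  0.6374 -0.7564  0.1105]
 [ 0.1878 -0.7328 -0.654   1.3229]
 [ 0.      0.      0.      1.    ]]
testbox [(array([0.6128, 0.1068, 0.0023]), 0.6)]
lid_hinge [(array([0.7252, 0.1391, 0.0868]), 0.82)]
lid_front [(array([0.5558, 0.1007, 0.2428]), 0.87)]
lock_slot [(array([0.6147, 0.1146, 0.1808]), 0.76)]
cutters [(array([ 0.524,  0.323, -0.002]), 0.59)]
pump [(array([ 0.579, -0.076, -0.004]), 0.58)]
parts_tray [(array([ 0.65 ,  0.354, -0.   ]), 0.66)]
mouse [(array([ 0.754, -0.053,  0.001]), 0.88)]
screwdriver [(array([ 0.622, -0.144,  0.   ]), 0.58)]
small_board [(array([ 0.43 ,  0.097, -0.002]), 0.74)]
spool [(array([ 0.415,  0.273, -0.001]), 0.86)]
{'clock': 0.85, 'qpos': array([ 1.072 ,  0.2759,  1.5049, -0.    ,  1.3607, -0.121 ]), 'qd': array([-0.001 ,  0.0018, -0.0002, -0.0003, -0.0001, -0.0003]), 'effort': array([  0.0015, -41.6624, -24.6101,  -0.0003,   0.0003,  -0.    ]), 'position': array([0.2121, 0.5345, 0.2314]), 'ee_rot': array([0.    , 0.1878, 0.9822, 0.0001]), 'contact_force': array([ 0.3987, -0.919 , -0.2041]), 'moment': array([ 0.0315,  0.0037, -0.0214]), 'gripper_force': 0.0, 'width': 0.08539238931658427}
[[-0.9295  0.3689  0.0001]
 [ 0.3689  0.9295  0.0001]
 [-0.      0.0001 -1.    ]]
```

View pics/scene1.png

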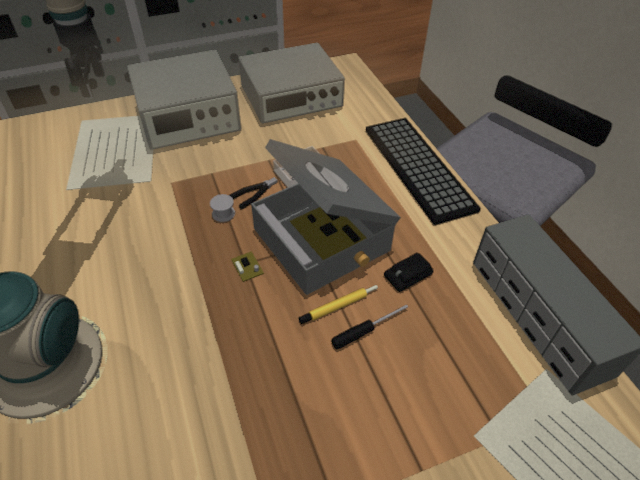

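View pics/side1.png

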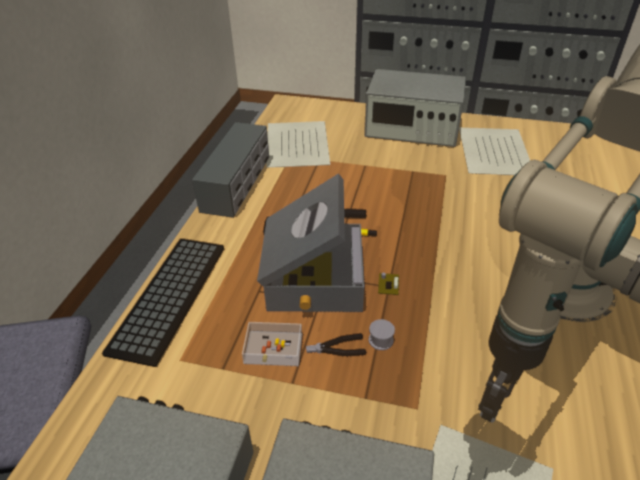

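```bash
python3 - <<'E'
from h import *
np.set_printoptions(precision=4,suppress=True)
H=np.array([.7262,.1365,.0876])
for c in ('scene','side'):
    p=cloud(manip.get_image(c)).reshape(-1,3)
    m=(np.linalg.norm(p[:,:2]-[.645,.117],axis=1)<.10)&(p[:,2]>.11)&(p[:,2]<.3)
    q=p[m]
    # robust plane fit
    for i in range(8):
        C=q.mean(0);n=np.linalg.svd(q-C,full_matrices=False)[2][2];n*=np.sign(n[2])
        r=(q-C)@n; q=q[abs(r)<max(.002,1.5*r.std())] if i<7 else q
    print(c,len(q),'normal',n,'tilt',np.arccos(n[2]),'yaw',np.degrees(np.arctan2(-n[1],-n[0])),'hinge dist',(H-C)@n)
    # box plane extents
    P=p[(np.abs((p-C)@n)<.004)&(np.linalg.norm(p-C,axis=1)<.2)]
    x=np.r_[-n[:2],0];x/=np.linalg.norm(x);y=np.cross([0,0,1],x)
    xl=np.cross(y,n)
    print('lid x',np.percentile(P@xl,[.5,99.5]),'y',np.percentile(P@y,[.5,2,98,99.5]),'H',H@xl,H@y)
E
```

```text
scene 2069 normal [0.5855 0.1314 0.7999] tilt 0.6436345173524448 yaw -167.34951709631395 hinge dist -0.018813773065378354
lid x [-0.5376 -0.3071] y [-0.0898 -0.0857  0.1392  0.1403] H -0.5381433851434684 0.025853649940778434
side 2650 normal [0.5857 0.1318 0.7997] tilt 0.6439804171119433 yaw -167.32282785368992 hinge dist -0.020185316040013675
lid x [-0.5369 -0.3073] y [-0.0936 -0.092   0.1321  0.1369] H -0.5379561315593554 0.026197635227058785
```

The lid stands open by about 0.644 rad, at scene px (330,180) and side px (310,225). The slot lies roughly along the box's y axis, and the bench things are clear of the path. The depth plane agrees with the networks: box yaw is 12.7° and the hinge is at (0.726, 0.137). Moving now.

>>> carry_out(delta_pos=[[-0.64,-0.34,-0.2],[-0.64,-0.34,-0.2],[-0.64,-0.34,-0.2],[-0.64,-0.34,-0.2],[-0.64,-0.34,-0.2],[-0.64,-0.34,-0.2],[-0.64,-0.34,-0.2],[-0.64,-0.34,-0.2],[-0.64,-0.34,-0.2]], turn=[[0,0,-0.6],[0,0,-0.6],[0,0,-0.6],[0,0,-0.6],[0,0,-0.6],[0,0,-0.6],[0,0,-0.6],[0,0,-0.6],[0,0,-0.6]], claw=[1,1,1,1,1,1,1,1,1])

```text
clock: 1.85
position: [0.3991, 0.3141, 0.3109]
ee_rot: [-0.001, 0.032, 0.999, 0.0]
contact_force: [-0.4, 0.6, -0.0]
width: 0.0004
gripper_force: 0.0
```

```bash
cat >> h.py <<'E'
np.set_printoptions(precision=4,suppress=True)
YAW=np.radians(12.67); X=np.array([np.cos(YAW),np.sin(YAW),0]); Y=np.array([-X[1],X[0],0])
H=np.array([.7262,.1365,.085])
def down(a):
    "tool down, tool y at world angle a (deg)"
    a=np.radians(a); y=np.array([np.cos(a),np.sin(a),0]); z=np.array([0,0,-1.]); return R.from_matrix(np.stack([np.cross(y,z),y,z],1))
E
python3 - <<'E'
from h import *
s=manip.get_state(); print(s['clock'],s['position'],s['width'],s['qpos'])
print(delta(H-.150*X+[0,0,.19],down(102.67)))
E
```

```text
1.85 [0.3991 0.3141 0.3109] 0.0003770316999337293 [ 0.5289  0.138   1.4918  0.0011  1.5128 -0.9785]
(array([-0.4845, -0.4966,  0.0889]), array([ 0.0012, -0.0026, -0.5435]))
```

>>> carry_out(delta_pos=[[-0.485,-0.497,0.05],[-0.485,-0.497,0.05],[-0.485,-0.497,0.05],[-0.485,-0.497,0.05],[-0.485,-0.497,0.05],[-0.485,-0.497,0.05],[-0.485,-0.497,0.09],[-0.485,-0.497,0.09],[-0.485,-0.497,0.09]], turn=[[0,0,-0.543],[0,0,-0.543],[0,0,-0.543],[0,0,-0.543],[0,0,-0.543],[0,0,-0.543],[0,0,-0.543],[0,0,-0.543],[0,0,-0.543]], claw=[1,1,1,1,1,1,1,1,1])

```text
clock: 2.75
position: [0.5799, 0.1047, 0.2747]
ee_rot: [-0.001, -0.111, 0.994, 0.0]
contact_force: [0.1, 0.1, -0.2]
width: -0.0002
gripper_force: 0.0
```

```bash
python3 - <<'E'
from h import *
s=manip.get_state(); print(s['clock'],s['position'],s['contact_force'])
print(rot(s['ee_rot']).as_matrix())
save('wrist','w1.png')
r=rot(s['ee_rot'])
for th in (.644,.5,.35,.2,.1,0):
    k=.214+.0*th
    # near edge of fingertip (11 mm ahead of TCP) sits at s=.218..225
    e=.218+.007*(1-th/.644); p=H+X*(-e*np.cos(th)+.022*np.sin(th)+.011)+[0,0,e*np.sin(th)+.022*np.cos(th)]
    print(th,p,delta(p)[0])
E
```

```text
2.75 [0.5799 0.1047 0.2747] [ 0.0828  0.0896 -0.2074]
[[-0.9752 -0.2211 -0.0022]
 [-0.2211  0.9753  0.0007]
 [ 0.002   0.0011 -1.    ]]
0.644 [0.5797 0.1036 0.2335] [ 0.0017 -0.0025  0.105 ]
0.5 [0.5592 0.099  0.2096] [ 0.0542 -0.0024  0.1647]
0.35 [0.5416 0.095  0.1815] [ 0.0995 -0.0024  0.2349]
0.2 [0.5281 0.092  0.1508] [ 0.1339 -0.0024  0.3116]
0.1 [0.5217 0.0905 0.1292] [ 0.1503 -0.0024  0.3656]
0 [0.5174 0.0896 0.107 ] [ 0.1613 -0.0024  0.4212]
```

View pics/w1.png

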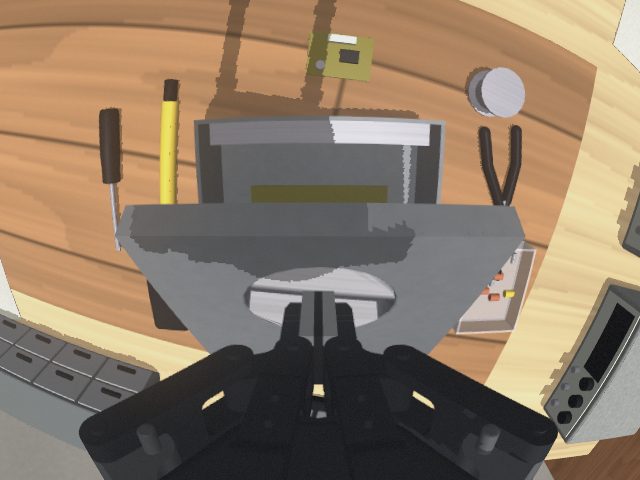

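Fisheye wrist view: the lid front edge runs along row 237. The closed fingertips at (318,293) hover above the strip, offset by parallax. The disc's slot is near (320,285), almost along box y. I'll push along the lid's arc.

>>> carry_out(delta_pos=[[0.002,-0.002,0.06],[0.002,-0.002,0.09],[0.002,-0.002,0.105],[0.02,-0.002,0.125],[0.037,-0.002,0.145],[0.054,-0.002,0.165],[0.07,-0.002,0.188],[0.085,-0.002,0.211],[0.1,-0.002,0.235],[0.1,-0.002,0.235]], turn=[[0,0,0],[0,0,0],[0,0,0],[0,0,0],[0,0,0],[0,0,0],[0,0,0],[0,0,0],[0,0,0],[0,0,0]], claw=[1,1,1,1,1,1,1,1,1,1])

```text
clock: 3.8
position: [0.5392, 0.0928, 0.1794]
ee_rot: [-0.003, -0.11, 0.994, -0.0]
contact_force: [-0.1, -0.4, 0.5]
width: -0.0
gripper_force: 0.0
```

```bash
python3 - <<'E'
from h import *
s=manip.get_state(); print(s['clock'],s['position'],s['contact_force'],s['moment'])
save('side','s2.png')
p=cloud(manip.get_image('scene')).reshape(-1,3)
q=p[(np.linalg.norm(p[:,:2]-[.67,.124],axis=1)<.06)&(p[:,2]>.09)&(p[:,2]<.25)]
for i in range(8):
    C=q.mean(0);n=np.linalg.svd(q-C,full_matrices=False)[2][2];n*=np.sign(n[2]);r=(q-C)@n;q=q[abs(r)<max(.002,1.5*r.std())]
print('tilt',np.arccos(n[2]),n,len(q))
E
```

```text
3.8 [0.5392 0.0928 0.1794] [-0.1185 -0.3665  0.5163] [ 0.0041  0.0015 -0.0322]
tilt 0.34003714248382727 [0.3252 0.074  0.9427] 1116
```

View pics/s2.png

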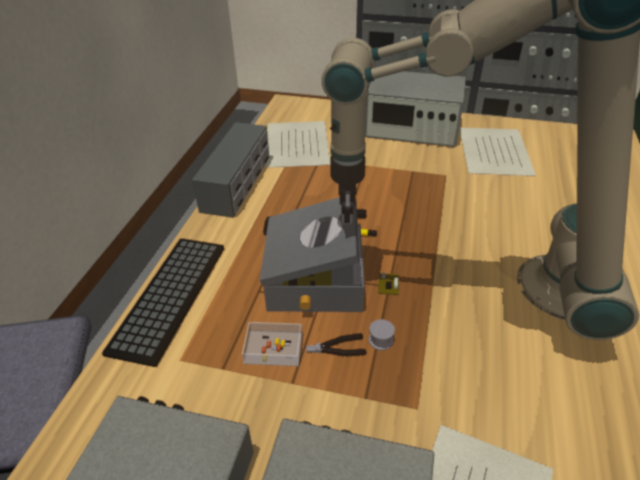

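The lid follows the fingertip at px (350,215) and is now at about 0.34 rad. Continuing down to shut.

>>> carry_out(delta_pos=[[0.013,0,0.026],[0.025,0,0.052],[0.034,0,0.077],[0.043,0,0.104],[0.051,0,0.131],[0.056,0,0.15],[0.06,0,0.17],[0.062,0,0.184],[0.062,0,0.19],[0.062,0,0.194],[0.062,0,0.194]], turn=[[0,0,0],[0,0,0],[0,0,0],[0,0,0],[0,0,0],[0,0,0],[0,0,0],[0,0,0],[0,0,0],[0,0,0],[0,0,0]], claw=[1,1,1,1,1,1,1,1,1,1,1])

```text
clock: 5.0
position: [0.5174, 0.088, 0.1069]
ee_rot: [0.0, -0.11, 0.994, -0.0]
contact_force: [-5.7, -0.8, 22.7]
width: 0.0
gripper_force: 11.6
```

```bash
cat > tilt.py <<'E'
from h import *
s=manip.get_state(); print(s['clock'],s['position'],s['contact_force'],s['moment'])
for c in('scene','side'):
    p=cloud(manip.get_image(c)).reshape(-1,3)
    q=p[(np.linalg.norm(p[:,:2]-[.67,.124],axis=1)<.07)&(p[:,2]>.09)&(p[:,2]<.25)]
    for i in range(8):
        C=q.mean(0);n=np.linalg.svd(q-C,full_matrices=False)[2][2];n*=np.sign(n[2]);r=(q-C)@n;q=q[abs(r)<max(.002,1.5*r.std())]
    print('tilt',np.arccos(n[2]),n,C,len(q))
    print(manip.place_of(c,'lid_front')[:1],manip.place_of(c,'lock_slot')[:1])
E
python3 tilt.py
```

```text
5.0 [0.5174 0.088  0.1069] [-5.7442 -0.8274 22.6505] [-0.0133  1.0489  0.0125]
tilt 0.0024416731706558624 [-0.002  -0.0014  1.    ] [0.6657 0.1212 0.1063] 1614
[{'point': [0.5058, 0.0873, 0.1083], 'score': 0.81}] [{'point': [0.5824, 0.1078, 0.0958], 'score': 0.71}]
tilt 0.0017678395827021949 [ 0.0011 -0.0013  1.    ] [0.6669 0.126  0.1082] 1238
[] [{'point': [0.4192, 0.2731, 0.0024], 'score': 0.74}]
```

Depth gives a lid tilt of about 0.002 rad with the fingertip at z 0.107, so the lid is shut. Next I'll lift, move over the lock, open the fingers to about 55 mm and look.

>>> carry_out(delta_pos=[[0,0,-0.1],[0,0,-0.18],[-0.09,0,-0.18],[-0.173,0,-0.18],[-0.173,0,-0.18],[-0.173,0,-0.18],[-0.173,0,-0.18]], turn=[[0,0,0],[0,0,0],[0,0,0],[0,0,0],[0,0,0],[0,0,0],[0,0,0]], claw=[1,1,0,-0.3,-0.3,-0.3,-0.3])

```text
clock: 6.0
position: [0.5836, 0.1029, 0.1748]
ee_rot: [-0.002, -0.11, 0.994, 0.0]
contact_force: [-0.4, 0.6, 0.9]
width: 0.0556
gripper_force: 0.0
```

```bash
python3 tilt.py; python3 - <<'E'
from h import *
print(manip.get_state()['width'])
d=save('wrist','w3.png')
for q in('lock_slot','lid_front'):print(q,manip.place_of('wrist',q)[:2])
# slot floor pixels from scene and side depth: 15 mm below the lid top
for c in('scene','side'):
    g=manip.get_image(c);p=cloud(g).reshape(-1,3)
    m=(np.linalg.norm(p[:,:2]-[.5847,.1047],axis=1)<.05)&(p[:,2]>.08)&(p[:,2]<.099)
    q=p[m]; print(c,len(q))
    if len(q)>20:
        e=np.linalg.svd(q[:,:2]-q[:,:2].mean(0),full_matrices=False)[2][0];print(q.mean(0),np.degrees(np.arctan2(e[1],e[0])))
g=save('scene','sc3.png')
im=g['image'];cv2.imwrite('pics/sc3c.png',cv2.resize(im[150:310,230:430,::-1],None,fx=4,fy=3.75,interpolation=cv2.INTER_CUBIC)[:600])
E
```

```text
6.0 [0.5836 0.1029 0.1748] [-0.4315  0.6078  0.9161] [-0.0044 -0.0041 -0.0074]
tilt 0.0030533923195613676 [0.0014 0.0027 1.    ] [0.6698 0.1145 0.1064] 1435
[{'point': [0.5, 0.0877, 0.1075], 'score': 0.56}] [{'point': [0.5846, 0.1031, 0.0935], 'score': 0.98}]
tilt 0.003460739418941536 [-0.0025 -0.0024  1.    ] [0.6663 0.1257 0.1081] 1257
[{'point': [0.4996, 0.0871, 0.1082], 'score': 0.57}] [{'point': [0.5824, 0.1055, 0.0941], 'score': 0.92}]
0.055424910722980565
lock_slot [{'point': [0.5841, 0.1049, 0.0898], 'score': 0.61}]
lid_front [{'point': [0.5005, 0.0897, 0.1076], 'score': 0.74}, {'point': [0.5879, -0.0745, -0.0026], 'score': 0.44}]
scene 436
[0.587  0.1093 0.0917] -87.98984952868504
side 338
[0.5855 0.1009 0.0934] 91.76221403460308
```

View pics/w3.png

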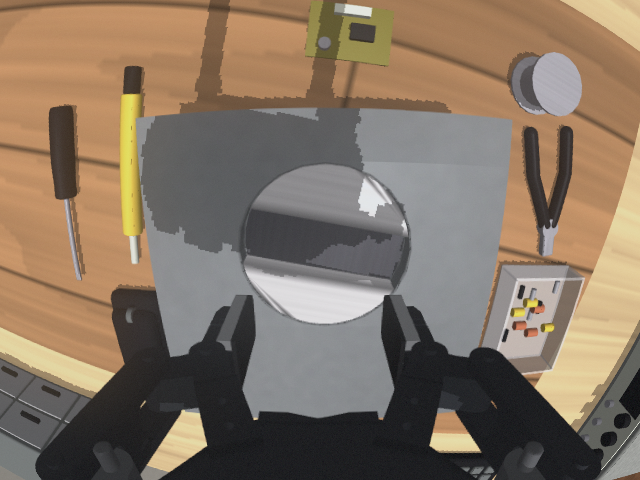

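The lid is shut with its front edge at row 108. The disc is centred at (327,243) and the slot tilts about 9–10° clockwise. The networks put the axis at (0.584, 0.1045). The plan is to align the open fingers with the slot and lower them in.

>>> carry_out(delta_pos=[[-0.002,0.004,0],[-0.002,0.004,0],[-0.002,0.004,0.05],[-0.002,0.004,0.1],[-0.002,0.004,0.14],[-0.002,0.004,0.16],[-0.002,0.004,0.18],[-0.002,0.004,0.195],[-0.002,0.004,0.21],[-0.002,0.004,0.21]], turn=[[0,0,0.28],[0,0,0.34],[0,0,0.34],[0,0,0.34],[0,0,0.34],[0,0,0.34],[0,0,0.34],[0,0,0.34],[0,0,0.34],[0,0,0.34]], claw=[-0.3,-0.3,-0.3,-0.3,-0.3,-0.3,-0.3,-0.3,-0.3,-0.3])

```text
clock: 7.6
position: [0.5855, 0.1048, 0.0912]
ee_rot: [-0.0, -0.021, 1.0, 0.0]
contact_force: [0.5, 0.2, 0.4]
width: 0.0553
gripper_force: 0.0
```

```bash
python3 - <<'E'
from h import *
s=manip.get_state(); print(s['clock'],s['position'],s['contact_force'],s['moment'],s['width'],s['qpos'])
y=rot(s['ee_rot']).as_matrix()[:,1];print(np.degrees(np.arctan2(y[1],y[0])))
d=save('wrist','w4.png')
E
```

```text
7.6 [0.5855 0.1048 0.0912] [0.4698 0.1723 0.3816] [ 0.0265  0.0221 -0.0294] 0.05534455185801714 [ 0.0601  0.4129  1.6667  0.0001  1.0628 -1.5533]
92.44204559256696
```

View pics/w4.png

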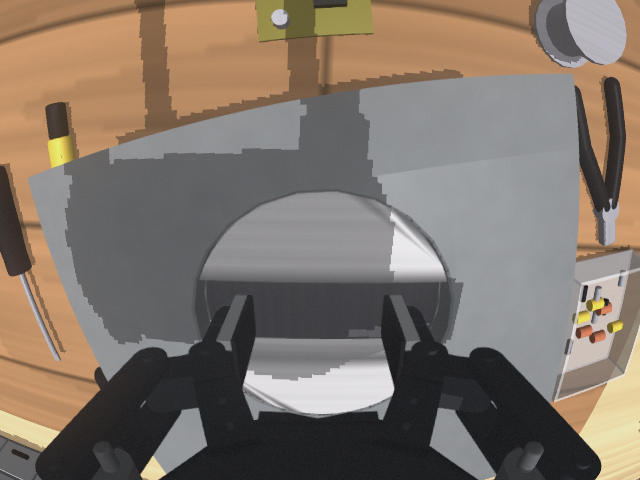

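Both fingertips sit inside the slot, around (240,300) and (395,300), with no contact force. Turning clockwise in 30° calls.

>>> carry_out(delta_pos=[[0,0,0],[0,0,0],[0,0,0],[0,0,0],[0,0,0],[0,0,0]], turn=[[0,0,0.2],[0,0,0.4],[0,0,0.6],[0,0,0.8],[0,0,1],[0,0,1]], claw=[-0.3,-0.3,-0.3,-0.3,-0.3,-0.3])

```text
clock: 8.25
position: [0.5831, 0.1058, 0.092]
ee_rot: [-0.003, 0.239, 0.971, 0.0]
contact_force: [-4.8, 1.9, 2.0]
width: 0.0556
gripper_force: 2.8
```

```bash
cat > st.py <<'E'
from h import *
s=manip.get_state(); print(s['clock'],s['position'],'F',s['contact_force'],'M',s['moment'],s['width'],s['qpos'][5])
y=rot(s['ee_rot']).as_matrix()[:,1];print('tool y',np.degrees(np.arctan2(y[1],y[0])))
E
python3 st.py
```

```text
8.25 [0.5831 0.1058 0.092 ] F [-4.8046  1.9425  2.0182] M [0.4238 0.7507 0.1326] 0.05564098033970467 -1.0285081966833647
tool y 62.36652761266267
```

>>> carry_out(delta_pos=[[0,0,0],[0,0,0],[0,0,0],[0,0,0],[0,0,0],[0,0,0]], turn=[[0,0,0.2],[0,0,0.4],[0,0,0.6],[0,0,0.8],[0,0,1],[0,0,1]], claw=[-0.3,-0.3,-0.3,-0.3,-0.3,-0.3])

```text
clock: 8.85
position: [0.5827, 0.106, 0.092]
ee_rot: [-0.003, 0.482, 0.876, -0.001]
contact_force: [-6.0, 2.5, 1.7]
width: 0.0555
gripper_force: 2.9
```

```bash
python3 st.py; python3 - <<'E'
from h import *
d=save('wrist','w5.png')
E
```

```text
8.85 [0.5827 0.106  0.092 ] F [-5.9624  2.5216  1.7341] M [0.4666 0.8546 0.121 ] 0.05553768094390705 -0.5048366529366457
tool y 32.36500203672835
```

View pics/w5.png

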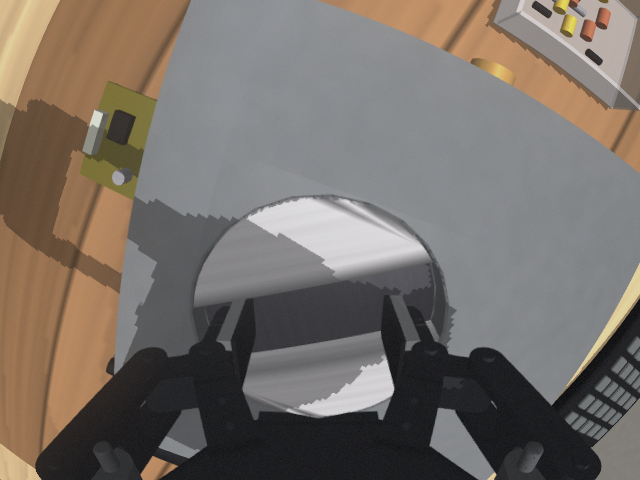

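The slot lags the fingers by about 10°, which matches the expected play, and it is turning. Continuing to the stop.

>>> carry_out(delta_pos=[[0,0,0],[0,0,0],[0,0,0],[0,0,0],[0,0,0],[0,0,0]], turn=[[0,0,0.2],[0,0,0.4],[0,0,0.6],[0,0,0.8],[0,0,0.93],[0,0,0.93]], claw=[-0.3,-0.3,-0.3,-0.3,-0.3,-0.3])

```text
clock: 9.5
position: [0.583, 0.1064, 0.092]
ee_rot: [-0.003, 0.679, 0.734, -0.001]
contact_force: [-5.0, 4.0, 1.6]
width: 0.0555
gripper_force: 2.5
```

```bash
python3 st.py
```

```text
9.5 [0.583  0.1064 0.092 ] F [-5.0369  3.9631  1.6179] M [0.6201 0.7114 0.1004] 0.055536378855518174 -0.018408239178542
tool y 4.4800693159258484
```

>>> carry_out(delta_pos=[[0,0,0],[0,0,0]], turn=[[0,0,0.07],[0,0,0.07]], claw=[-0.3,-0.3])

```text
clock: 9.7
position: [0.5831, 0.1065, 0.0919]
ee_rot: [-0.003, 0.692, 0.722, -0.001]
contact_force: [-5.2, 3.3, 2.2]
width: 0.0554
gripper_force: 2.7
```

```bash
python3 st.py
```

```text
9.7 [0.5831 0.1065 0.0919] F [-5.1875  3.2949  2.1676] M [0.6473 0.7433 0.1245] 0.05544669896317834 0.017689750190273596
tool y 2.409463019603389
```

>>> carry_out(delta_pos=[[0,0,0],[0,0,0]], turn=[[0,0,0.05],[0,0,0.05]], claw=[-0.3,-0.3])

```text
clock: 9.9
position: [0.5831, 0.1065, 0.0919]
ee_rot: [-0.003, 0.701, 0.713, -0.001]
contact_force: [-4.8, 4.1, 1.7]
width: 0.0556
gripper_force: 3.0
```

```bash
python3 st.py
```

```text
9.9 [0.5831 0.1065 0.0919] F [-4.841   4.072   1.6934] M [0.6335 0.7766 0.1215] 0.055614561405650006 0.0436332648608348
tool y 0.9251936621640956
```

>>> carry_out(delta_pos=[[0,0,0],[0,0,0]], turn=[[0,0,0.06],[0,0,0.06]], claw=[-0.3,-0.3])

```text
clock: 10.1
position: [0.583, 0.1066, 0.0919]
ee_rot: [-0.003, 0.712, 0.702, -0.001]
contact_force: [-4.9, 5.1, 2.3]
width: 0.0558
gripper_force: 8.4
```

```bash
python3 st.py
```

```text
10.1 [0.583  0.1066 0.0919] F [-4.9126  5.1321  2.253 ] M [0.7255 0.7582 0.5771] 0.055832666746911334 0.0738996667475653
tool y -0.7944567239869409
```

>>> carry_out(delta_pos=[[0,0,0],[0,0,0]], turn=[[0,0,0.06],[0,0,0.06]], claw=[-0.3,-0.3])

```text
clock: 10.3
position: [0.583, 0.1066, 0.0919]
ee_rot: [-0.002, 0.721, 0.693, -0.001]
contact_force: [-4.5, 5.0, 2.5]
width: 0.0552
gripper_force: 27.0
```

```bash
python3 st.py
```

```text
10.3 [0.583  0.1066 0.0919] F [-4.4599  5.0139  2.5426] M [0.7679 0.7006 2.0171] 0.055192642385397665 0.10135915957868084
tool y -2.2958384496524356
```

>>> carry_out(delta_pos=[[0,0,0],[0,0,0]], turn=[[0,0,0.06],[0,0,0.06]], claw=[-0.3,-0.3])

```text
clock: 10.5
position: [0.583, 0.1066, 0.0919]
ee_rot: [-0.002, 0.73, 0.684, -0.002]
contact_force: [-5.5, 5.4, 2.2]
width: 0.0558
gripper_force: 50.1
```

```bash
python3 st.py; python3 - <<'E'
from h import *
d=save('wrist','w6.png')
E
```

```text
10.5 [0.583  0.1066 0.0919] F [-5.5394  5.4408  2.24  ] M [0.9896 0.7762 3.8912] 0.05580015668071682 0.12788363602119132
tool y -3.7210983979193863
```

View pics/w6.png

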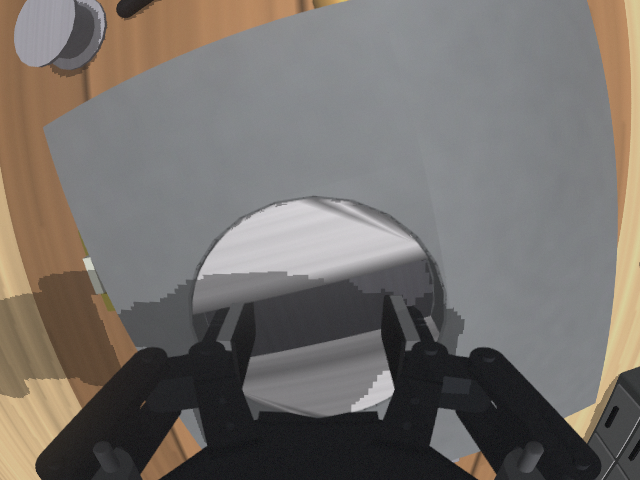

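The moment rose from 0.12 to 3.9 N·m while the lock stayed put, so it is at the hard stop. Backing off into the play, lifting out and checking.

>>> carry_out(delta_pos=[[0,0,0],[0,0,0],[0,0,0],[0,0,-0.03],[0,0,-0.08],[0,0,-0.2],[0,0,-0.3],[0,0,-0.4],[0,0,-0.4],[0,0,-0.4]], turn=[[0,0,-0.2],[0,0,-0.45],[0,0,-0.45],[0,0,-0.45],[0,0,-0.45],[0,0,-0.45],[0,0,-0.45],[0,0,-0.45],[0,0,-0.45],[0,0,-0.45]], claw=[-0.3,-0.3,-0.3,-0.3,-0.3,-0.3,-0.3,-0.3,-0.3,-0.3])

```text
clock: 11.55
position: [0.5864, 0.1047, 0.2539]
ee_rot: [0.001, 0.65, 0.76, 0.001]
contact_force: [-0.2, 0.7, -1.0]
width: 0.0558
gripper_force: 0.0
```

```bash
python3 tilt.py; python3 st.py; python3 - <<'E'
from h import *
save('wrist','w7.png')
for c in('scene','side'):
    g=manip.get_image(c);p=cloud(g).reshape(-1,3)
    q=p[(np.linalg.norm(p[:,:2]-[.584,.1045],axis=1)<.05)&(p[:,2]>.08)&(p[:,2]<.097)]
    e=np.linalg.svd(q[:,:2]-q[:,:2].mean(0),full_matrices=False)[2][0];print(c,len(q),q.mean(0),np.degrees(np.arctan2(e[1],e[0])))
for q in ('cutters','pump','parts_tray','mouse','screwdriver','small_board','spool'):
    print(q,[(np.round(r['point'],3),round(r['score'],2)) for r in manip.place_of('scene',q)[:1]])
E
```

```text
11.55 [0.5864 0.1047 0.2539] [-0.1516  0.7375 -1.0028] [-0.0028 -0.0257 -0.0236]
tilt 0.0039750455470176724 [-0.0035  0.0018  1.    ] [0.6699 0.1214 0.1064] 1471
[{'point': [0.5834, 0.1059, 0.0944], 'score': 0.73}] [{'point': [0.5843, 0.1043, 0.0959], 'score': 0.84}]
tilt 0.0026485584959968084 [-0.0021  0.0015  1.    ] [0.6705 0.1273 0.108 ] 1109
[{'point': [0.5009, 0.0881, 0.1111], 'score': 0.95}] [{'point': [0.5813, 0.1075, 0.0956], 'score': 0.93}]
11.85 [0.5851 0.1047 0.2503] F [-0.8902  0.4674 -0.3202] M [0.0121 0.041  0.04  ] 0.05552198298090339 -0.09738113012950245
tool y 9.018690743972188
scene 399 [0.5819 0.1141 0.092 ] -168.4611016209766
side 246 [0.5857 0.0969 0.0932] -167.24550648999093
cutters [(array([0.527, 0.32 , 0.002]), 0.68)]
pump [(array([ 0.58 , -0.075, -0.003]), 0.59)]
parts_tray [(array([ 0.65 ,  0.353, -0.002]), 0.61)]
mouse [(array([ 0.751, -0.055,  0.003]), 0.84)]
screwdriver [(array([ 0.622, -0.142,  0.   ]), 0.71)]
small_board [(array([ 0.43 ,  0.096, -0.001]), 0.7)]
spool [(array([0.42, 0.27, 0.  ]), 0.85)]
```

View pics/w7.png

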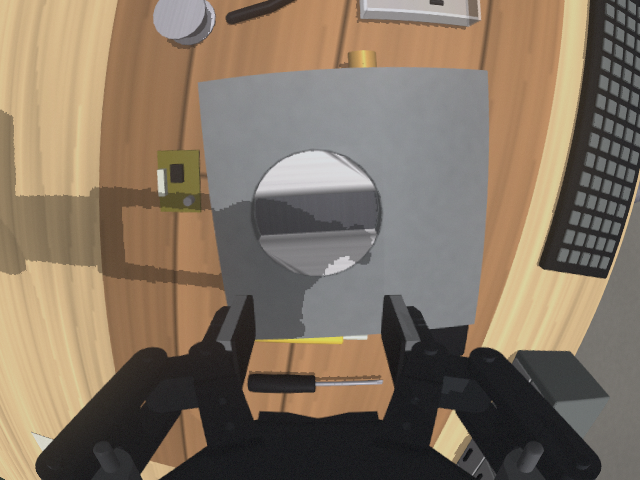

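The slot, centred at (317,213), now lies along the box's x axis: 11.5–12.8° against a box yaw of 12.7°. The lid is level, nothing else has moved and the robot is clear, so I'm handing it in.

```bash
python3 -c "from rig import manip; print(manip.sign_off())"
```

```text
the job is handed in; nothing more can be done
None
```

The lid is fully shut and the turn-lock is turned clockwise to its hard stop; the other things on the bench are where they lay, and the job was handed in at about 12 s.

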